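# Clear the chips off the price label and scan it

## Robot

A 7-joint arm with a two-finger parallel gripper is mounted at the origin on the work surface. World frame = base frame: x ahead of the robot, y to its left, z up, the work surface at z = 0. Lengths are in m, angles in rad, forces in N, time in s.
With the tool pointing down it reaches from about 0.425 to 0.95 m from the base axis. Payload 4.7 kg.
Tool frame: the origin (TCP) lies on the centre line of the jaws, within the pads' length; the fingertips stand 14 mm ahead of it and the grasp point (between the pads) lies 5 mm behind it (r.tips_ahead is the distance from the TCP to the fingertips, in m); z points along the fingers, y is the line along which they close (so a half turn about z gives the same grasp; the last joint's range is limited). The gripper opens to 85 mm and grips with 20 to 120 N. Pads are 22 mm wide; open, the fingers measure 114 mm over their backs; the gripper's body (76 mm by 85 mm) begins 54 mm behind the grasp point. The pads swing forward as they close: fully open they stand 13 mm farther back than shut.
Start: joints at [1.24, 0.469, -0.049, 1.532, 0.024, 1.141, -0.082], TCP at [0.201, -0.644, 0.245] pointing down, gripper open.
Joint ranges: [-2.59, 2.59], [-0.33, 1.99], [-1.39, 1.29], [0.1, 2.45], [-1.04, 4.18], [0.21, 1.99], [-2.66, 2.66]. Speed limits (rad/s): [2.57, 2.57, 3.14, 3.14, 3.14, 3.14, 3.14].

## Interface

Orientations are given as a unit quaternion [w, x, y, z].
In Python, from rig import telemetry, eyes, sign_off, r gives the robot as it stands.
- The arm moves only by the shell command python3 -m creep 'ROWS' [OPENING] [FORCE]. ROWS is JSON, a list of rows, each a list of 6 numbers: the shift along the world's x, y, z in m, then the turn, a rotation vector about the world's x, y, z in rad. In form: [[tx, ty, tz, wx, wy, wz], ...]. A call has 1 to 10 rows; each row is the pose to reach, as a shift and turn from the pose commanded when the call began; what a row does not reach only later rows make up. A row lasts 1/12 s, in which the tool goes at most 41.7 mm and 7.16 degrees, less where a joint would pass 70% of its speed; a pose out of reach is approached as far as the arm can. A call with a gripper value outside its range is refused whole. OPENING is the opening, from 0 (shut) to 1 (fully open), set as the call begins (- or left out, the last holds). The fingers move at their own pace and stop on an object; FORCE is the grip in N (left out, the last holds). Time passes only in rows, so rows that repeat a pose let the fingers close. It gives the time, the measured TCP pose, the force, the opening and the grip force at its end, in the units of the state.
- telemetry.state(): the state, without advancing time (a new reading comes with each control period).
- eyes.get_image(name): name is "side" or "top"; returns the picture (400x640x3 uint8, blue, green, red); there is no depth.
- eyes.camera_info(name): a dict with "fovy" (degrees; the focal length in pixels is half the picture's height over the tangent of half this angle, whatever the lens; pixels are square), "cx", "cy" (the principal point, pixels), "pose" (4x4, takes a point from camera to world coordinates). Camera axes: x right, y down, z forward; pixel columns grow to the right and rows downward; lengths in m; the calibration is good to about 2 mm. A picture is of the moment at which its call begins. camera_info takes no time and is no camera call.
- sign_off(): hands the job in; it is judged then, once.
The state is a dict: "time_s": time; "joint_pos": joint angles; "dq": joint speeds; "joint_torque": joint torques, N m; "tool_pos": TCP position; "orientation": TCP orientation; "wrist_force": force on the tool from outside, world axes, zero at the start; "moment": the same for the moment, N m; "finger_gap": finger opening in m; "gripper_force": force on a finger pad.
Only numpy, scipy, OpenCV 4.12 (cv2) and the standard library are available. Lean on these libraries where they do the work, as an engineer would, in place of code of your own. Each camera call takes 0.05 s, during which the arm holds its last target. There are 200 camera calls.

## Task

Loose stone chips lie over the barcode label on the polished slab: with the scraper block, and not with the fingers, wipe all three off the slab into the wooden catch tray beside it, and stand the scraper back on the table. Then take up the scanner, aim its window at the middle of the label from about 12 cm away and hold it still for two seconds, without letting it touch the slab. Finally stand the scanner gently upright on the table again and let go, leaving the specimens and the loupe where they are.

Things in the scene. Friction and masses are not known exactly. Their poses are not given: they have to be found in the camera images.
- slab: polished dark green-grey stone slab lying flat, fixed, 170 (x) by 180 (y) by 30 mm thick. Origin: centre of its underside, on the table; its top is 30 mm above the table. The catch tray stands along its +y side.
- label: white paper price label, 50 (x) by 34 (y) mm, printed with black bars, stuck flat on the slab's top under the chips. Origin: its centre, at the height of the slab's top; z up.
- tray: shallow open wooden tray on the table, fixed, 210 (x) by 130 (y) mm outside, 22 mm high, walls and floor 6 mm thick, parallel to the slab's +y edge with a gap of about 3 mm; its rim is 8 mm lower than the slab's top. Origin: centre of its underside.
- chip_a: loose angular pale stone chip, about 24 mm across and 14 mm high, about 14 g. Origin: its middle.
- chip_b: loose angular pale stone chip, about 22 mm across and 16 mm high, about 14 g. Origin: its middle.
- chip_c: loose angular pale stone chip, about 26 mm across and 13 mm high, about 14 g. Origin: its middle.
- scraper: wooden scraper block, about 180 g, standing on the table: a base 110 mm long (x), 30 mm thick (y), 30 mm high with a flat rubber sole 112 by 24 mm, and on it a centred upright grip bar 70 mm long (x), 20 mm thick (y), from 30 to 80 mm above the sole. Origin: centre of the sole; z up.
- scanner: handheld barcode scanner, about 240 g, standing on its flat sole: a grey shoe-shaped head 36 mm high (62 mm long in x, 50 mm wide in y, its middle at x = -11 mm) with a snout that slants 45 degrees forward (+x) and down, reaching x = 45 mm and 59 mm high at its root; above the head an upright black handle of 36 (x) by 26 (y) mm, its axis at x = -10 mm, from 36 to 111 mm above the sole. Origin: in the sole, z up, x forward.
- window (a point): centre of the scanner's dark window at the front of the snout, at x = 35, y = 0, z = 23 mm in the scanner's frame. Its x axis is the line of sight: forward and 45 degrees down when the scanner is upright.
- geode: bystander: reddish rough stone with a flat pale top, about 84 mm across, 55 mm high. Origin: centre of its underside.
- crystal: bystander: cluster of clear crystals on a grey rock, about 72 mm across, 75 mm high. Origin: centre of its underside.
- loupe: bystander: small black stand loupe, 46 mm across, 30 mm high. Origin: centre of its underside.
Mind the look-alikes: they are no part of the job. Of the things like the scraper, leave any that is turquoise; of the rest the larger one is meant.

How it is judged:
On the way, in this order (a step that is already met when the one before it is completed fails the run):
1. all three chips are off the slab, in the catch tray (x of chip_a in the frame of tray between -0.105 and 0.105 m and y of chip_a in the frame of tray between -0.06 and 0.06 m and height (world z) of each of chip_a, chip_b, chip_c below 0.034 m and x of chip_b in the frame of tray between -0.105 and 0.105 m and y of chip_b in the frame of tray between -0.06 and 0.06 m and x of chip_c in the frame of tray between -0.105 and 0.105 m and y of chip_c in the frame of tray between -0.06 and 0.06 m), for 0.2 s.
2. the scanner's line of sight passes within 15 mm (sideways and up-down) of the label's centre from 80 to 160 mm away, held still (under 0.03 m/s and 0.2 rad/s) for 1.5 s (x of label in the frame of window between 0.08 and 0.16 m and y of label in the frame of window between -0.015 and 0.015 m and z of label in the frame of window between -0.015 and 0.015 m and linear speed of scanner below 0.03 m/s and angular speed of scanner below 0.2 rad/s), for 1.5 s.
At the end, for the whole second after the job is handed in: All three chips lie in the catch tray; the scraper and the scanner each stand upright on the bare table (sole within 4 mm of it, tilt under 0.1 rad), at rest and released (all of step 1 and height (world z) of each of scraper, scanner below 0.004 m and angle between each of scraper, scanner's own z axis and vertical below 0.1 rad and linear speed of each of scraper, scanner below 0.02 m/s); the robot touches nothing.
It fails at once if the fingers touch a chip (over 1 N) (contact force between the fingers and chip_a above 1 N or contact force between the fingers and chip_b above 1 N or contact force between the fingers and chip_c above 1 N).
It fails at once if the scanner touches the slab (over 1 N) (contact force between scanner and slab above 1 N).
It fails at once if the scanner is dropped onto the table: faster than 0.6 m/s with its sole under 40 mm (height (world z) of scanner below 0.04 m and linear speed of scanner above 0.6 m/s).
It fails at once if a specimen or the loupe is moved more than 20 mm (distance of any of geode, crystal, loupe from where it was at the start of the episode above 0.02 m).
It also fails if it takes over 72 s, if anything falls off the work surface, if the arm or the gripper's body presses on something with over 40 N, if the wrist force passes 120 N, or if a joint passes its speed limit or range.

## Working session

There is one attempt and no reset: what is moved stays moved. The work goes in short steps, Python scripts to look and compute and a shell command to move; the robot and the scene stay as the last step left them, time stands still between calls to the robot, and variables do not carry over. Pictures are saved under pics/ and viewed, at most 12 in all, crops included, and the job is handed in when it is done.

```bash
mkdir -p pics; ls; cat > h.py <<'E'
import numpy as np, cv2
from rig import telemetry, eyes, r
def snap(n,f):
    im=eyes.get_image(n); cv2.imwrite(f'pics/{f}.png',im); return im
def w(n,u,v,z):
    c=eyes.camera_info(n); f=200/np.tan(np.radians(c['fovy'])/2); P=np.array(c['pose'])
    d=P[:3,:3]@np.array([(u-c['cx'])/f,(v-c['cy'])/f,1]); o=P[:3,3]
    return np.round(o+d*(z-o[2])/d[2],4)
def px(n,p):
    c=eyes.camera_info(n); f=200/np.tan(np.radians(c['fovy'])/2); P=np.linalg.inv(np.array(c['pose']))
    q=P[:3,:3]@np.array(p)+P[:3,3]; return np.round([q[0]/q[2]*f+c['cx'],q[1]/q[2]*f+c['cy']],1)
E
python3 - <<'E'
from h import *
for n in('top','side'):
    snap(n,n+'0'); print(eyes.camera_info(n))
print(telemetry.state())
E
```

```text
pics
{'fovy': 49.51513603500497, 'cx': 323.00686443614165, 'cy': 199.72432638342326, 'pose': array([[ 0.02832722, -0.99042673,  0.13510168,  0.39853006],
       [-0.99920027, -0.0318718 , -0.02414561, -0.0082943 ],
       [ 0.02822039, -0.13430966, -0.99053749,  1.12722583],
       [ 0.        ,  0.        ,  0.        ,  1.        ]])}
{'fovy': 54.707160317055255, 'cx': 307.90429875437246, 'cy': 203.5108767175919, 'pose': array([[ 0.99518172, -0.082022  ,  0.05371909,  0.49091827],
       [-0.09617106, -0.70990563,  0.69769988, -0.89858537],
       [-0.01909125, -0.69950439, -0.71437324,  0.95377842],
       [ 0.        ,  0.        ,  0.        ,  1.        ]])}
{'time_s': 0.1, 'joint_pos': array([ 1.24010849,  0.46938446, -0.04858608,  1.53355306,  0.02410062,
        1.14098187, -0.08230378]), 'dq': array([ 0.00069961,  0.00147814,  0.00180376, -0.00295582,  0.00025819,
       -0.00022381, -0.00070083]), 'joint_torque': array([ 1.17999309e-03, -5.11514640e+01, -4.67250205e-02, -2.38391536e+01,
        1.08045561e-02,  4.36630100e-03, -9.99188700e-06]), 'tool_pos': array([ 0.20049441, -0.6440288 ,  0.2443594 ]), 'orientation': array([-8.55380272e-04,  9.88635437e-01,  1.50330355e-01, -1.62168375e-04]), 'wrist_force': array([ 0.63516921,  0.65653724, -0.42966642]), 'moment': array([-0.01519533,  0.04906589,  0.00720132]), 'gripper_force': 0.0, 'finger_gap': 0.08544725223947822}
```

View pics/top0.png

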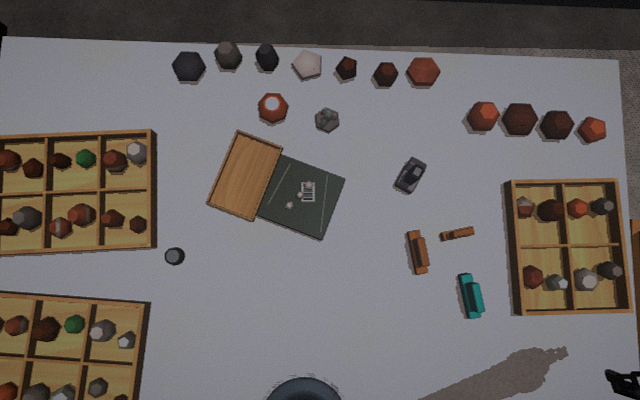

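View pics/side0.png

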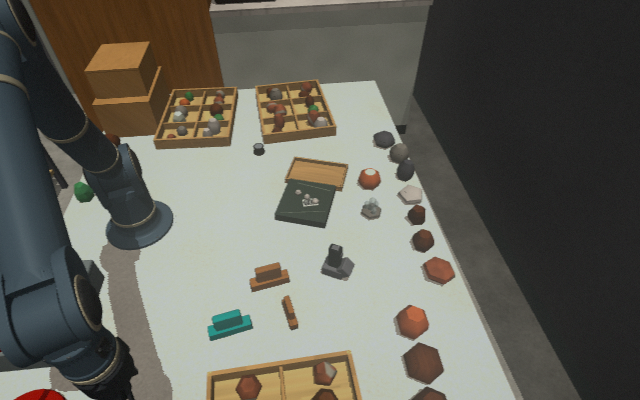

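Three scraper-like blocks show in the top view: brown at (417,252), a small brown at (457,233) and turquoise at (471,296). The larger brown one fits the description. I'll confirm it in an enlarged crop.

```bash
python3 - <<'E'
import cv2
a=cv2.imread('pics/top0.png')[120:260,200:340]; b=cv2.imread('pics/top0.png')[150:290,365:505]
f=lambda i:cv2.convertScaleAbs(cv2.resize(i,None,fx=2.8,fy=2.8,interpolation=cv2.INTER_CUBIC),alpha=1.6)
import numpy as np
cv2.imwrite('pics/c1.png',np.hstack([f(a),f(b)]))
s=cv2.imread('pics/side0.png')[150:300,235:405]
cv2.imwrite('pics/c2.png',cv2.convertScaleAbs(cv2.resize(s,None,fx=4,fy=4,interpolation=cv2.INTER_CUBIC)[:600],alpha=1.6))
E
```

```text
(no output)
```

View pics/c1.png

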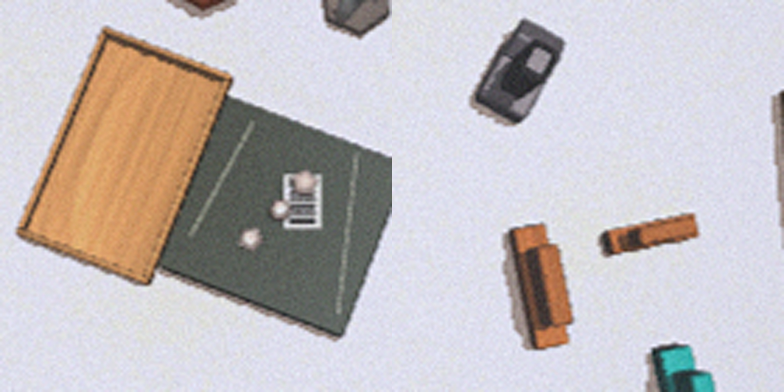

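View pics/c2.png

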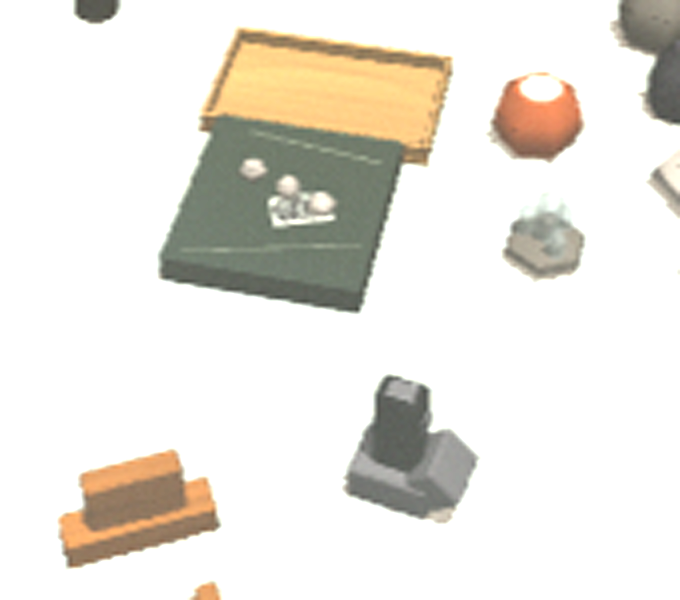

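```bash
python3 - <<'E'
from h import *
A=lambda u,v,z:w('top',200+u/2.8,120+v/2.8,z)
B=lambda u,v,z:w('top',365+(u-392)/2.8,150+v/2.8,z)
S=lambda u,v,z:w('side',235+u/4,150+v/4,z)
print('tray',[A(*p,.022)[:2] for p in[(105,28),(232,78),(152,283),(20,234)]],[S(*p,.022)[:2] for p in[(238,30),(452,58),(427,153),(203,122)]])
print('slab',[A(*p,.03)[:2] for p in[(160,266),(342,332),(231,97)]],[S(*p,.03)[:2] for p in[(215,118),(402,145),(362,293),(162,262)]])
print('label',A(302,201,.03),S(301,210,.03))
print('chips',[A(*p,.037)[:2] for p in[(304,182),(279,209),(250,238)]],[S(*p,.037)[:2] for p in[(322,202),(289,185),(253,167)]])
print('scrbase',[B(*p,.03)[:2] for p in[(511,227),(545,223),(568,345),(534,348)]],[S(*p,.03)[:2] for p in[(60,515),(68,543),(217,502),(208,482)]])
print('scrgrip',[B(*p,.08)[:2] for p in[(530,248),(553,245),(571,322),(547,325)]],[S(*p,.08)[:2] for p in[(82,472),(178,452),(185,467),(87,488)]])
print('scanner handle',B(539,58,.111),S(404,386,.111))
print('foot: head corners z.036',[S(*p,.036)[:2] for p in[(347,470),(372,440)]],[S(*p,.0)[:2] for p in[(348,488),(430,512)]], 'snout top .059',[S(*p,.059)[:2] for p in[(430,435),(455,432)]],'tip', B(557,35,.04),B(527,22,.04),'back',B(475,100,.036),B(515,122,.036))
E
```

```text
tray [array([0.726 , 0.1936]), array([0.6824, 0.0733]), array([0.4889, 0.138 ]), array([0.5299, 0.2599])] [array([0.5337, 0.2624]), array([0.7293, 0.1971]), array([0.6859, 0.0723]), array([0.4931, 0.1356])]
slab [array([0.5038, 0.1305]), array([ 0.4492, -0.0357]), array([0.6623, 0.0729])] [array([0.504 , 0.1308]), array([0.6642, 0.0765]), array([ 0.6076, -0.0903]), array([ 0.4504, -0.0386])]
label [0.5674 0.0043 0.03  ] [0.5687 0.0075 0.03  ]
chips [array([0.5839, 0.003 ]), array([0.5583, 0.0248]), array([0.531, 0.05 ])] [array([0.5864, 0.0079]), array([0.561 , 0.0313]), array([0.5324, 0.0567])]
scrbase [array([ 0.4747, -0.2522]), array([ 0.4792, -0.2833]), array([ 0.3703, -0.3039]), array([ 0.3668, -0.2732])] [array([ 0.3696, -0.2731]), array([ 0.3754, -0.2967]), array([ 0.4804, -0.2743]), array([ 0.4751, -0.2567])]
scrgrip [array([ 0.4535, -0.2576]), array([ 0.4567, -0.2777]), array([ 0.3912, -0.2931]), array([ 0.388 , -0.2723])] [array([ 0.3909, -0.2739]), array([ 0.4568, -0.2645]), array([ 0.461 , -0.2775]), array([ 0.3942, -0.2873])]
scanner handle [ 0.6147 -0.2581  0.111 ] [ 0.6151 -0.2489  0.111 ]
foot: head corners z.036 [array([ 0.5746, -0.2615]), array([ 0.5958, -0.2374])] [array([ 0.5767, -0.2524]), array([ 0.6332, -0.2795])] snout top .059 [array([ 0.6346, -0.2542]), array([ 0.6526, -0.2536])] tip [ 0.652  -0.2922  0.04  ] [ 0.6633 -0.2644  0.04  ] back [ 0.5895 -0.2175  0.036 ] [ 0.5703 -0.2543  0.036 ]
```

The crop confirms it: the larger brown block at top px ~(417,252) is the scraper, the small brown one and the turquoise one stay put. The two cameras agree within a few mm:

| Item | x, y (m) | Yaw (rad) |
|---|---|---|
| Scraper | 0.423, -0.276 | 0.195 |
| Slab | 0.556, 0.020 | -0.345 |
| Label | 0.568, 0.006 | not measured |
| Scanner handle | 0.615, -0.2535 | about -0.48 |

Next I move above the scraper.

```bash
python3 -m creep '[[0.02,0.033,0,0,0,-0.02],[0.042,0.069,0,0,0,-0.04],[0.064,0.105,0,0,0,-0.06],[0.086,0.141,0,0,0,-0.08],[0.108,0.177,0,0,0,-0.1],[0.13,0.213,0,0,0,-0.107],[0.152,0.249,0,0,0,-0.107],[0.174,0.285,0,0,0,-0.107],[0.196,0.321,0,0,0,-0.107],[0.21,0.345,0,0,0,-0.107]]' 1 60
python3 -m creep '[[0.013,0.023,-0.03,0,0,0],[0.013,0.023,-0.065,0,0,0],[0.013,0.023,-0.09,0,0,0],[0.013,0.023,-0.11,0,0,0],[0.013,0.023,-0.11,0,0,0],[0.013,0.023,-0.11,0,0,0]]'
python3 - <<'E'
from h import *
print(telemetry.state()['joint_pos'])
a=snap('top','t1')[180:330,340:500]; b=snap('side','s1')[210:360,195:355]
cv2.imwrite('pics/c3.png',np.hstack([cv2.convertScaleAbs(cv2.resize(i,None,fx=2.5,fy=2.5,interpolation=cv2.INTER_CUBIC),alpha=1.5) for i in(a,b)]))
E
```

```text
time_s: 0.93
tool_pos: [0.4121, -0.2959, 0.2452]
orientation: [-0.0, 0.995, 0.099, 0.0]
wrist_force: [0.6, 0.0, -0.4]
finger_gap: 0.0853
gripper_force: 0.0
time_s: 1.43
tool_pos: [0.4231, -0.2761, 0.1346]
orientation: [-0.001, 0.995, 0.097, -0.001]
wrist_force: [0.2, -0.5, 0.3]
finger_gap: 0.0852
gripper_force: 0.0
[ 0.67741376  0.34111278 -0.2215636   2.03199117  0.10421237  0.78144903
 -0.98196623]
```

View pics/c3.png

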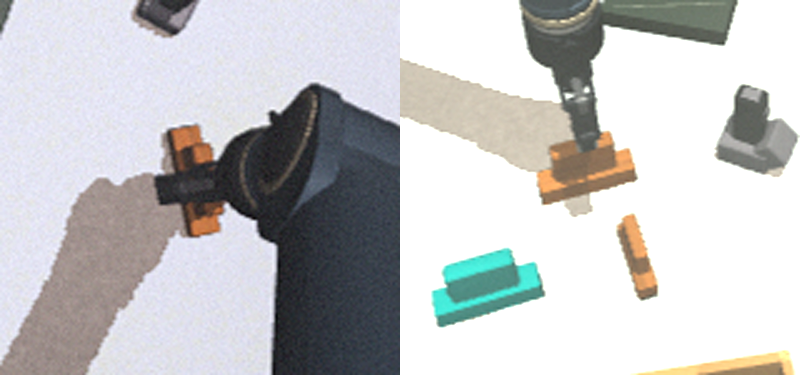

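The open fingers straddle the middle of the scraper's grip bar in both views (top crop ~(190,190), side crop ~(585,145)). I'll descend and grip.

```bash
python3 -m creep '[[0,0,-0.03,0,0,0],[0,0,-0.055,0,0,0],[0,0,-0.07,0,0,0],[0,0,-0.08,0,0,0],[0,0,-0.08,0,0,0]]'
python3 -m creep '[[0,0,0,0,0,0],[0,0,0,0,0,0],[0,0,0,0,0,0],[0,0,0,0,0,0],[0,0,0,0,0,0],[0,0,0,0,0,0],[0,0,0,0,0,0],[0,0,0,0,0,0]]' 0 60
```

```text
time_s: 1.95
tool_pos: [0.4235, -0.2765, 0.0548]
orientation: [-0.0, 0.995, 0.097, -0.0]
wrist_force: [-1.4, 0.5, -0.4]
finger_gap: 0.0854
gripper_force: 0.0
time_s: 2.62
tool_pos: [0.4241, -0.2768, 0.056]
orientation: [0.0, 0.995, 0.097, 0.0]
wrist_force: [-0.7, 1.0, 6.1]
finger_gap: 0.0194
gripper_force: 59.2
```

```bash
python3 -m creep '[[0,0,0.02,0,0,0],[0,0,0.05,0,0,0],[0,0,0.08,0,0,0],[0.01,0.02,0.1,0,0,-0.08],[0.025,0.055,0.1,0,0,-0.18],[0.04,0.09,0.1,0,0,-0.28],[0.055,0.12,0.1,0,0,-0.38],[0.07,0.15,0.1,0,0,-0.46],[0.085,0.18,0.1,0,0,-0.54],[0.1,0.21,0.1,0,0,-0.54]]'
python3 -m creep '[[0.006,0.015,0,0,0,0],[0.0125,0.0315,-0.01,0,0,0],[0.0125,0.0315,-0.03,0,0,0],[0.0125,0.0315,-0.045,0,0,0],[0.0125,0.0315,-0.045,0,0,0],[0.0125,0.0315,-0.045,0,0,0]]'
python3 - <<'E'
from h import *
s=telemetry.state();print(s['joint_pos'],s['orientation'],s['wrist_force'])
a=snap('top','t2')[110:270,200:360]; b=snap('side','s2')[140:300,235:395]
cv2.imwrite('pics/c4.png',np.hstack([cv2.convertScaleAbs(cv2.resize(i,None,fx=2.5,fy=2.5,interpolation=cv2.INTER_CUBIC),alpha=1.5) for i in(a,b)]))
E
```

```text
time_s: 3.45
tool_pos: [0.5235, -0.0649, 0.1548]
orientation: [0.0, 0.985, -0.173, -0.001]
wrist_force: [0.7, -0.3, -1.6]
finger_gap: 0.0194
gripper_force: 59.2
time_s: 3.95
tool_pos: [0.5351, -0.0351, 0.1093]
orientation: [0.0, 0.985, -0.172, -0.002]
wrist_force: [0.4, -0.3, -1.7]
finger_gap: 0.0196
gripper_force: 59.1
[ 0.15048987  0.41987827 -0.20597396  1.98217428  0.12191831  0.75428851
 -2.04336717] [ 2.81056692e-04  9.85138569e-01 -1.71754351e-01 -1.53744628e-03] [ 0.3997879  -0.32053043 -1.72078986]
```

View pics/c4.png

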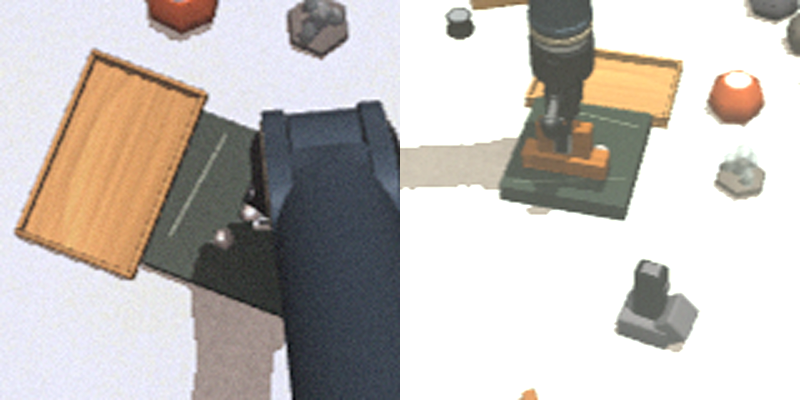

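The scraper hovers level behind the chips. It spans side-crop x 523 to 609 and the rightmost chip is at (600,150), so it's within the width. I'll lower it and push.

```bash
python3 -m creep '[[0,0,-0.008,0,0,0],[0,0,-0.016,0,0,0],[0,0,-0.02,0,0,0],[0,0,-0.022,0,0,0],[0,0,-0.022,0,0,0],[0,0,-0.022,0,0,0]]'
```

```text
time_s: 4.55
tool_pos: [0.5362, -0.035, 0.0882]
orientation: [0.0, 0.985, -0.172, -0.0]
wrist_force: [0.1, -0.4, -3.0]
finger_gap: 0.0196
gripper_force: 59.3
```

```bash
python3 -m creep '[[0.002,0.005,-0.001,0,0,0],[0.004,0.012,-0.001,0,0,0],[0.007,0.02,-0.001,0,0,0],[0.01,0.028,-0.001,0,0,0],[0.013,0.036,-0.001,0,0,0],[0.016,0.044,-0.001,0,0,0],[0.019,0.052,-0.001,0,0,0],[0.022,0.06,-0.001,0,0,0],[0.025,0.068,-0.001,0,0,0],[0.027,0.075,-0.001,0,0,0]]'
python3 -m creep '[[0.003,0.008,0,0,0,0],[0.006,0.016,0,0,0,0],[0.009,0.024,0,0,0,0],[0.012,0.032,0,0,0,0],[0.015,0.04,0,0,0,0],[0.018,0.048,0,0,0,0],[0.02,0.056,0,0,0,0],[0.023,0.064,0,0,0,0],[0.026,0.072,0,0,0,0],[0.029,0.08,0,0,0,0]]'
python3 -m creep '[[0,0.002,0,0,0,0],[0,0.002,0,0,0,0],[-0.003,-0.008,0,0,0,0],[-0.003,-0.008,0.02,0,0,0],[-0.01,-0.028,0.05,0,0,0],[-0.02,-0.056,0.08,0,0,0],[-0.03,-0.085,0.08,0,0,0],[-0.04,-0.115,0.08,0,0,0],[-0.05,-0.145,0.08,0,0,0],[-0.06,-0.175,0.08,0,0,0]]'
python3 - <<'E'
from h import *
a=snap('top','t3')[110:270,200:360]; b=snap('side','s3')[140:300,235:395]
cv2.imwrite('pics/c5.png',np.hstack([cv2.convertScaleAbs(cv2.resize(i,None,fx=2.5,fy=2.5,interpolation=cv2.INTER_CUBIC),alpha=1.5) for i in(a,b)]))
E
```

```text
time_s: 5.38
tool_pos: [0.5636, 0.0411, 0.0874]
orientation: [-0.0, 0.985, -0.172, 0.0]
wrist_force: [-0.0, -0.1, -2.4]
finger_gap: 0.0194
gripper_force: 59.3
time_s: 6.22
tool_pos: [0.5924, 0.1209, 0.0873]
orientation: [0.0, 0.985, -0.172, 0.0]
wrist_force: [-0.7, 0.8, -2.3]
finger_gap: 0.0194
gripper_force: 59.3
time_s: 7.05
tool_pos: [0.5305, -0.0581, 0.1676]
orientation: [0.001, 0.985, -0.173, -0.0]
wrist_force: [0.6, -0.3, -1.7]
finger_gap: 0.0194
gripper_force: 59.6
```

View pics/c5.png

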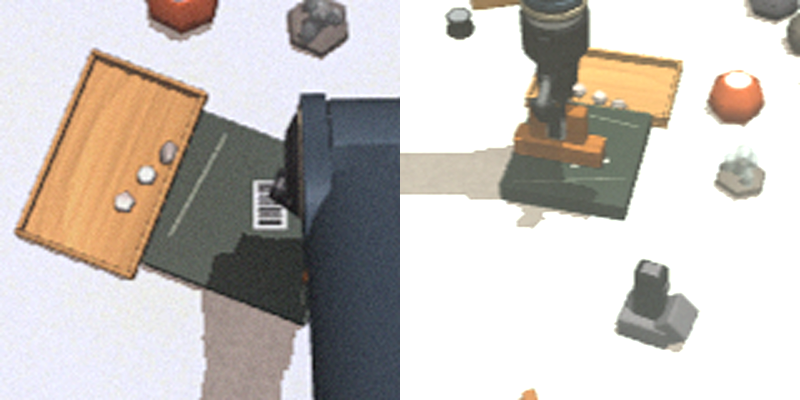

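All three chips are in the tray, at crop (124,202), (147,175) and (168,153). The last one is close to the wall, so I'll measure it.

```bash
python3 - <<'E'
from h import *
c=np.array([.6086,.1665]);y=np.array([.338,.941]);x=np.array([.941,-.338])
for p in[(124,202),(147,175),(168,153)]:
  for z in(.013,.025):
    q=w('top',200+p[0]/2.5,110+p[1]/2.5,z)[:2]-c; print(p,z,q@x,q@y)
for p in [(620,104)]: 
  for z in(.013,.025):
    q=w('side',235+(p[0]-400)/2.5,140+p[1]/2.5,z)[:2]-c; print('side',z,q@x,q@y)
print(w('top',200+270/2.5,110+204/2.5,.03))
E
```

```text
(124, 202) 0.013 -0.03466750000000004 -0.02445750000000002
(124, 202) 0.025 -0.03575290000000006 -0.026759700000000025
(147, 175) 0.013 0.00025299999999997715 -0.035606000000000027
(147, 175) 0.025 -0.0011823000000000172 -0.03782140000000001
(168, 153) 0.013 0.029833599999999995 -0.04697270000000001
(168, 153) 0.025 0.02810870000000002 -0.0489734
side 0.013 0.031020699999999943 -0.03400990000000003
side 0.025 0.03384880000000002 -0.046911600000000005
[0.5679 0.0039 0.03  ]
```

The leaning chip is within limits: y is about -0.047 and z about 0.025. I'll return the scraper.

```bash
python3 -m creep '[[-0.01,-0.025,0,0,0,0.06],[-0.025,-0.055,0,0,0,0.14],[-0.04,-0.085,0,0,0,0.22],[-0.055,-0.115,0,0,0,0.3],[-0.07,-0.145,0,0,0,0.38],[-0.085,-0.175,0,0,0,0.46],[-0.1,-0.205,-0.01,0,0,0.54],[-0.107,-0.2185,-0.03,0,0,0.54],[-0.107,-0.2185,-0.06,0,0,0.54],[-0.107,-0.2185,-0.085,0,0,0.54]]'
python3 -m creep '[[0,0,-0.01,0,0,0],[0,0,-0.018,0,0,0],[0,0,-0.022,0,0,0],[0,0,-0.024,0,0,0],[0,0,-0.025,0,0,0],[0,0,-0.025,0,0,0],[0,0,-0.025,0,0,0]]'
```

```text
time_s: 7.98
tool_pos: [0.4231, -0.276, 0.0816]
orientation: [0.001, 0.996, 0.095, -0.0]
wrist_force: [-0.1, -0.4, -3.3]
finger_gap: 0.0196
gripper_force: 59.7
time_s: 8.57
tool_pos: [0.4258, -0.2737, 0.0582]
orientation: [0.001, 0.995, 0.097, 0.001]
wrist_force: [-0.2, 0.0, -1.9]
finger_gap: 0.0193
gripper_force: 59.5
```

```bash
python3 -m creep '[[0,0,-0.001,0,0,0],[0,0,-0.002,0,0,0],[0,0,-0.0025,0,0,0],[0,0,-0.0025,0,0,0],[0,0,-0.0025,0,0,0]]'
```

```text
time_s: 8.98
tool_pos: [0.4256, -0.2737, 0.056]
orientation: [0.0, 0.995, 0.097, 0.0]
wrist_force: [-2.5, 1.4, 6.7]
finger_gap: 0.0196
gripper_force: 61.0
```

```bash
python3 -m creep '[[0,0,0,0,0,0],[0,0,0,0,0,0],[0,0,0,0,0,0],[0,0,0,0,0,0],[0,0,0,0,0,0],[0,0,0,0,0,0],[0,0,0.03,0,0,0],[0,0,0.065,0,0,0],[0,0,0.1,0,0,0],[0,0,0.135,0,0,0]]' 1
python3 -m creep '[[0.025,0.003,0,0,0,-0.08],[0.055,0.006,0,0,0,-0.18],[0.085,0.01,0,0,0,-0.28],[0.115,0.014,0,0,0,-0.38],[0.145,0.018,0,0,0,-0.48],[0.175,0.02,0,0,0,-0.58],[0.19,0.021,0,0,0,-0.675],[0.19,0.021,-0.02,0,0,-0.675],[0.19,0.021,-0.03,0,0,-0.675],[0.19,0.021,-0.03,0,0,-0.675]]'
python3 - <<'E'
from h import *
s=telemetry.state();print(s['joint_pos'],s['tool_pos'],s['orientation'])
a=snap('top','t4')[120:280,350:510]; b=snap('side','s4')[180:300,240:360]
cv2.imwrite('pics/c6.png',np.hstack([cv2.convertScaleAbs(cv2.resize(i,(400,400),interpolation=cv2.INTER_CUBIC),alpha=1.5) for i in(a,b)]))
E
```

```text
time_s: 9.82
tool_pos: [0.4248, -0.2732, 0.1911]
orientation: [-0.0, 0.995, 0.097, -0.0]
wrist_force: [0.8, -0.7, 0.0]
finger_gap: 0.0853
gripper_force: 0.0
time_s: 10.65
tool_pos: [0.6129, -0.2518, 0.1563]
orientation: [-0.0, 0.971, -0.238, -0.004]
wrist_force: [0.3, -0.7, -0.9]
finger_gap: 0.0855
gripper_force: 0.0
[ 0.38086038  0.53319712 -0.07821645  1.64588145  0.04832304  0.9714359
 -1.76457802] [ 0.61286305 -0.25177255  0.15632464] [-1.74015648e-04  9.71368405e-01 -2.37552206e-01 -3.51305666e-03]
```

View pics/c6.png

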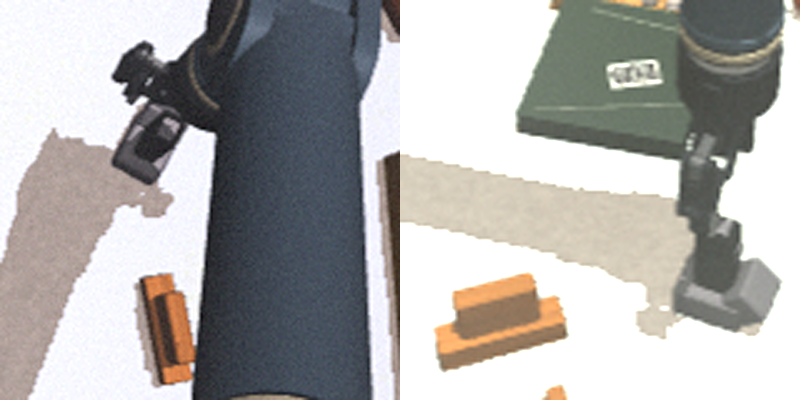

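```bash
python3 - <<'E'
from h import *
print('tcp',px('top',[.613,-.252,.17]),px('side',[.613,-.252,.156]), 'handle',px('top',[.615,-.2535,.111]),px('side',[.615,-.2535,.111]))
for n,p in(('top0',(0,0)),('side0',(0,0))):
    pass
print('side crop handle top (715,238)->',w('side',240+(722-400)*.3,180+232*.3,.111))
t=cv2.imread('pics/t4.png')[140:205,385:450];s=cv2.imread('pics/s4.png')[205:290,300:385]
cv2.imwrite('pics/c7.png',np.hstack([cv2.convertScaleAbs(cv2.resize(i,(400,400),interpolation=cv2.INTER_CUBIC),alpha=2) for i in(t,s)]))
E
```

```text
tcp [421.2 166.2] [335.9 237. ] handle [415.6 170.5] [336.2 247.8]
side crop handle top (715,238)-> [ 0.6152 -0.2596  0.111 ]
```

View pics/c7.png

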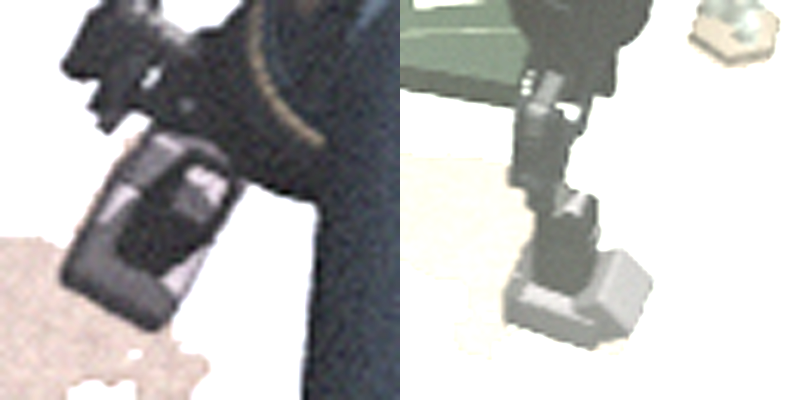

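The left finger clears the handle at top px ~(406,153), and the handle top is at ~(418,170) top and (338,248) side, within a few mm of my estimate. I'll descend and grip.

```bash
python3 -m creep '[[0.001,-0.003,-0.02,0,0,-0.02],[0.001,-0.003,-0.04,0,0,-0.02],[0.001,-0.003,-0.06,0,0,-0.02],[0.001,-0.003,-0.072,0,0,-0.02],[0.001,-0.003,-0.076,0,0,-0.02],[0.001,-0.003,-0.076,0,0,-0.02]]'
python3 -m creep '[[0,0,0,0,0,0],[0,0,0,0,0,0],[0,0,0,0,0,0],[0,0,0,0,0,0],[0,0,0,0,0,0],[0,0,0,0,0,0],[0,0,0,0,0,0],[0,0,0,0,0,0]]' 0 60
```

```text
time_s: 11.25
tool_pos: [0.6157, -0.2557, 0.0835]
orientation: [-0.0, 0.969, -0.248, -0.001]
wrist_force: [0.2, 0.3, 0.2]
finger_gap: 0.0855
gripper_force: 0.0
time_s: 11.92
tool_pos: [0.6166, -0.2558, 0.0846]
orientation: [0.0, 0.969, -0.248, 0.001]
wrist_force: [-1.7, -0.9, 4.6]
finger_gap: 0.0254
gripper_force: 59.7
```

```bash
python3 -m creep '[[0,0,0.02,0,0,0],[0,0,0.05,0,0,0],[0,0,0.08,0,0,0],[-0.01,0.012,0.092,0,0,0.1],[-0.03,0.036,0.092,0,0,0.21],[-0.05,0.06,0.092,0,0,0.32],[-0.07,0.085,0.092,0,0,0.43],[-0.09,0.109,0.092,0,0,0.54],[-0.108,0.13,0.092,0,0,0.65],[-0.122,0.147,0.092,0,0,0.76]]'
python3 -m creep '[[-0.01,0.012,0,0,0,0.1],[-0.017,0.021,0,0,0,0.2],[-0.017,0.021,0,0,0,0.3],[-0.017,0.021,0,0,0,0.4],[-0.017,0.021,0,0,0,0.48],[-0.017,0.021,0,0,0,0.54],[-0.017,0.021,0,0,0,0.54],[-0.017,0.021,0,0,0,0.54],[-0.017,0.021,0,0,0,0.54]]'
python3 - <<'E'
from h import *
s=telemetry.state();print(s['joint_pos'],s['tool_pos'],s['orientation'],s['time_s'])
a=snap('top','t5')[110:270,220:380]; b=snap('side','s5')[140:260,235:355]
cv2.imwrite('pics/c8.png',np.hstack([cv2.convertScaleAbs(cv2.resize(i,(400,400),interpolation=cv2.INTER_CUBIC),alpha=1.7) for i in(a,b)]))
E
```

```text
time_s: 12.75
tool_pos: [0.4916, -0.1064, 0.1749]
orientation: [-0.001, 0.991, 0.133, -0.001]
wrist_force: [-0.3, 0.8, -2.6]
finger_gap: 0.0251
gripper_force: 59.3
time_s: 13.5
tool_pos: [0.4768, -0.0875, 0.1754]
orientation: [-0.0, 0.921, 0.389, -0.0]
wrist_force: [-0.2, 0.5, -2.2]
finger_gap: 0.0252
gripper_force: 59.3
[ 0.44275891  0.27088763 -0.40861342  2.03140328  0.13980838  0.86633714
 -0.81583877] [ 0.47681031 -0.08747218  0.1754418 ] [-2.44899227e-04  9.21369138e-01  3.88688475e-01 -3.48036328e-04] 13.5
```

View pics/c8.png

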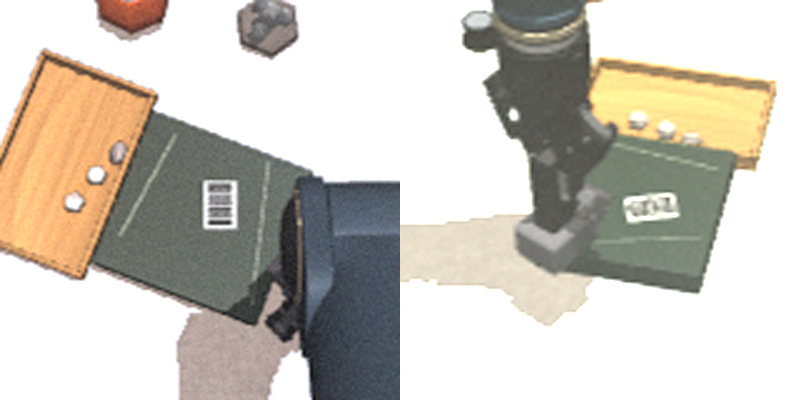

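```bash
python3 - <<'E'
from h import *
print('label',w('top',308,192,.03),w('side',310.3,202.1,.03))
c,s=np.cos(.7985),np.sin(.7985)
for X,Y,Z in[(-42,-25,0),(-42,25,0),(-42,-25,36),(-42,25,36),(20,-25,0)]:
    X,Y,Z=X/1e3+.010,Y/1e3,Z/1e3
    q=px('side',[.4768+c*X-s*Y,-.0875+s*X+c*Y,.0908+Z]); print(X,Y,Z,(q-[235,140])/.3+[400,0])
E
python3 - <<'E'
import cv2
s=cv2.imread('pics/s5.png')[190:235,262:307]
cv2.imwrite('pics/c9.png',cv2.convertScaleAbs(cv2.resize(s,(540,540),interpolation=cv2.INTER_CUBIC),alpha=2))
E
```

```text
label [0.5669 0.0039 0.03  ] [0.569  0.0093 0.03  ]
-0.032 -0.025 0.0 [558.         276.66666667]
-0.032 0.025 0.0 [517.         251.33333333]
-0.032 -0.025 0.036 [555.33333333 249.33333333]
-0.032 0.025 0.036 [513.33333333 224.        ]
0.03 -0.025 0.0 [602.33333333 236.66666667]
```

View pics/c9.png

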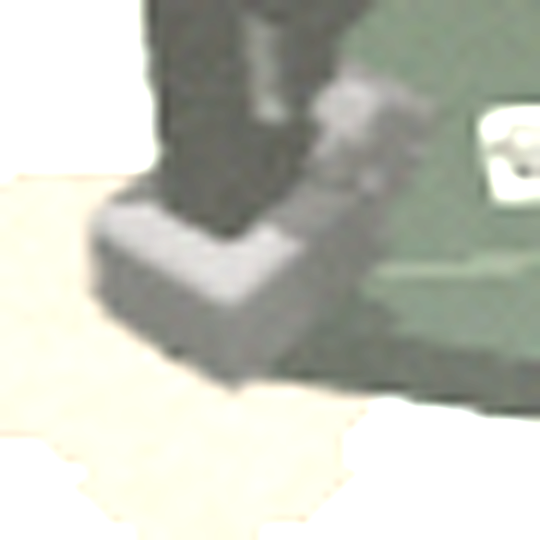

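The scanner's corners match the prediction within about 3 mm, e.g. the lower corner at side px (281.6,222). The label is still at (0.568, 0.006), so the aim holds. I'll hold still now.

```bash
for i in 1 2 3; do python3 -m creep '[[0,0,0,0,0,0],[0,0,0,0,0,0],[0,0,0,0,0,0],[0,0,0,0,0,0],[0,0,0,0,0,0],[0,0,0,0,0,0],[0,0,0,0,0,0],[0,0,0,0,0,0],[0,0,0,0,0,0],[0,0,0,0,0,0]]' | head -3; done
```

```text
time_s: 14.43
tool_pos: [0.4772, -0.0875, 0.1758]
orientation: [0.0, 0.921, 0.389, 0.0]
time_s: 15.27
tool_pos: [0.4772, -0.0875, 0.1758]
orientation: [0.0, 0.921, 0.389, 0.0]
time_s: 16.1
tool_pos: [0.4772, -0.0875, 0.1758]
orientation: [0.0, 0.921, 0.389, 0.0]
```

```bash
python3 -m creep '[[0.01,-0.012,0,0,0,-0.1],[0.028,-0.034,0,0,0,-0.21],[0.046,-0.056,0,0,0,-0.32],[0.064,-0.078,0,0,0,-0.43],[0.082,-0.1,0,0,0,-0.54],[0.1,-0.121,0,0,0,-0.65],[0.118,-0.143,0,0,0,-0.76],[0.13,-0.157,0,0,0,-0.87],[0.137,-0.165,0,0,0,-0.98],[0.139,-0.168,0,0,0,-1.09]]' | head -3
python3 -m creep '[[0,0,0,0,0,-0.1],[0,0,-0.01,0,0,-0.2],[0,0,-0.03,0,0,-0.21],[0,0,-0.05,0,0,-0.21],[0,0,-0.065,0,0,-0.21],[0,0,-0.075,0,0,-0.21],[0,0,-0.082,0,0,-0.21],[0,0,-0.086,0,0,-0.21],[0,0,-0.088,0,0,-0.21],[0,0,-0.088,0,0,-0.21]]'
python3 -m creep '[[0,0,0,0,0,0],[0,0,-0.001,0,0,0],[0,0,-0.002,0,0,0],[0,0,-0.003,0,0,0],[0,0,-0.003,0,0,0],[0,0,-0.003,0,0,0]]'
```

```text
time_s: 16.93
tool_pos: [0.6171, -0.2577, 0.1752]
orientation: [0.0, 0.989, -0.148, 0.0]
time_s: 17.77
tool_pos: [0.6164, -0.2556, 0.088]
orientation: [0.0, 0.969, -0.248, 0.0]
wrist_force: [0.1, -0.2, -3.1]
finger_gap: 0.0254
gripper_force: 59.6
time_s: 18.27
tool_pos: [0.6162, -0.2555, 0.0849]
orientation: [0.0, 0.969, -0.247, 0.0]
wrist_force: [0.6, -0.2, -2.5]
finger_gap: 0.0254
gripper_force: 59.6
```

```bash
python3 -m creep '[[0,0,-0.0005,0,0,0],[0,0,-0.001,0,0,0],[0,0,-0.001,0,0,0],[0,0,-0.001,0,0,0]]'
```

```text
time_s: 18.6
tool_pos: [0.6163, -0.2556, 0.0847]
orientation: [0.0, 0.969, -0.248, 0.0]
wrist_force: [-2.4, 1.2, 4.6]
finger_gap: 0.0254
gripper_force: 60.3
```

The sole is in contact. I'll release, rise and retreat.

```bash
python3 -m creep '[[0,0,0,0,0,0],[0,0,0,0,0,0],[0,0,0,0,0,0],[0,0,0,0,0,0],[0,0,0,0,0,0],[0,0,0,0,0,0],[0,0,0.02,0,0,0],[0,0,0.05,0,0,0],[0,0,0.08,0,0,0],[0,0,0.11,0,0,0]]' 1
python3 -m creep '[[0,0,0.03,0,0,0],[0,-0.02,0.05,0,0,0],[0,-0.06,0.06,0,0,0],[0,-0.1,0.06,0,0,0],[0,-0.12,0.06,0,0,0],[0,-0.12,0.06,0,0,0],[0,-0.12,0.06,0,0,0],[0,-0.12,0.06,0,0,0]]'
python3 - <<'E'
from h import *
b=snap('side','s6')[140:300,235:395];a=snap('top','t6')[120:280,220:380]
cv2.imwrite('pics/c10.png',np.hstack([cv2.convertScaleAbs(cv2.resize(i,(400,400),interpolation=cv2.INTER_CUBIC),alpha=1.5) for i in(a,b)]))
E
```

```text
time_s: 19.43
tool_pos: [0.6159, -0.2554, 0.1948]
orientation: [0.0, 0.969, -0.247, -0.0]
wrist_force: [0.6, -1.1, -1.0]
finger_gap: 0.0854
gripper_force: 0.0
time_s: 20.1
tool_pos: [0.6165, -0.3741, 0.2534]
orientation: [-0.001, 0.969, -0.247, -0.0]
wrist_force: [1.2, 0.5, -0.4]
finger_gap: 0.0855
gripper_force: 0.0
```

View pics/c10.png

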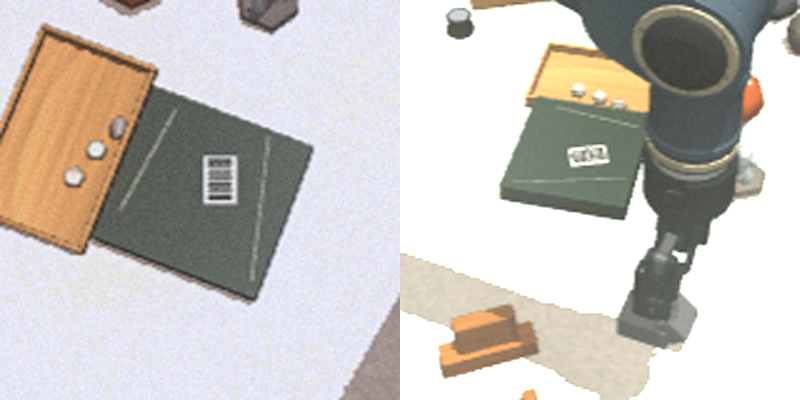

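The scanner stands at side crop ~(655,320), the scraper at ~(490,340), the three chips are in the tray, and the gripper is clear. I'm handing it in.

```bash
python3 -c "from rig import sign_off; print(sign_off())"
```

```text
the job is handed in; nothing more can be done
None
```

I handed the job in after about 20 s of robot time; the rig gave no verdict, but the last pictures and readings show the three chips in the tray, the scanner aimed at the label and held still for over two seconds, and the scraper and scanner back on the table and released.

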